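# Pack garage stock into one shallow carton

## Robot

A 6-joint arm with a two-finger parallel gripper is mounted at the origin on the work surface. World frame = base frame: x ahead of the robot, y to its left, z up, the work surface at z = 0. Lengths are in mm, angles in rad, forces in N, time in s.
With the tool pointing down it reaches from about 275 to 750 mm from the base axis. Payload 10.2 kg.
Tool frame: the origin (TCP) lies midway between the tips of the shut fingers; the grasp point (between the pads) lies 19 mm behind it (ctrl.grip_depth is the distance from the TCP to the grasp point, in mm); y points along the fingers, x is the direction in which the jaws open and shut, and the axes are right-handed (so a half turn about y gives the same grasp; the last joint's range is limited). The gripper opens to 85 mm and grips with 20 to 120 N. Pads are 22 mm wide; open, the fingers measure 114 mm over their backs; the gripper's body (76 mm by 85 mm) begins 54 mm behind the grasp point. The pads swing forward as they close: fully open they stand 13 mm farther back than shut.
Start: joints at [-1.351, 0.313, 1.498, -0, 1.331, -0.223], TCP at [224.936, -474.379, 231.294] pointing down, gripper open.
Joint ranges: [-2.94, 2.94], [-0.97, 2.17], [0.19, 2.56], [-1.23, 4.37], [0.02, 3.11], [-2.88, 2.88]. Speed limits (rad/s): [2.39, 2.39, 3.01, 3.14, 3.14, 3.14].

## Interface

Orientations are given as a unit quaternion [w, x, y, z].
In Python, from rig import ctrl gives the robot as it stands. The module is installed in compiled form; this text tells all that it offers.
- The arm moves only by the tool drive_tool, never from a script. Its arguments are lists of equal length, an entry for each row: "gripper": the closure, from 0 (fully open) to 1 (shut); "offset": the shift along the tool's x, y, z in m, a list of three; "turn": the turn about the tool's y in degrees. In form: {"gripper": [gripper, ...], "offset": [[tx, ty, tz], ...], "turn": [turn, ...]}. A call has 1 to 20 rows; each row shifts and turns the commanded pose from where the row before left it, along the tool's axes as they then stand; what a row does not reach is not made up. A row lasts 1/12 s, in which the tool goes at most 41.7 mm and 7.16 degrees, less where a joint would pass 70% of its speed; a pose out of reach is approached as far as the arm can. A call is refused whole if a number of a shift passes 0.0417 or a number of a turn 7.16, either way. A call with a gripper value outside its range is refused whole. The fingers move at their own pace and stop on an object; "force" is the grip in N (left out, the last holds). Time passes only in rows, so rows that do not move let the fingers close. It gives the time, the measured TCP pose, the force and the opening at its end, in the units of the state.
- ctrl.sense(): the state, without advancing time (a new reading comes with each control period).
- ctrl.capture(name): name is "side" or "top"; returns (picture, depth): 420x560x3 uint8, red, green, blue; 420x560 float32, mm along the optical axis (not along the pixel's ray), 0 where there is no reading.
- ctrl.camera_params(name): a dict with "fovy" (degrees; the focal length in pixels is half the picture's height over the tangent of half this angle, whatever the lens; pixels are square), "cx", "cy" (the principal point, pixels), "view" (4x4, takes a point from world to camera coordinates). Camera axes: x right, y down, z forward; pixel columns grow to the right and rows downward; lengths in mm; the calibration is good to about 2 mm. A picture is of the moment at which its call begins. camera_params takes no time and is no camera call.
- ctrl.finish_job(): hands the job in, once; it reports no verdict.
Trained networks look in the newest picture that a camera, given by its name, has taken for a name from the list of things; names that differ only in an ending like _2 or _b are one class to them, and where a whole thing is asked for, a point or a joint stands for the part that bears it (a point fixed in the world has none). Each returns a list of dicts, best first, with "score" (0 to 1); they miss things now and then, are a little off and sometimes report something else, mostly with a low value. They report only what shows in the picture. A call takes as long as a camera call. They do not tell look-alikes from the thing itself.
- ctrl.boxes_of(camera, query): "centre" ([x, y, z] in mm, in the coordinates of the camera as it stood for that picture, good to about 4 mm: the middle of the surface that is visible of it).
- ctrl.regions_of(camera, query): "mask" (420x560 bool, what is visible of it).
- ctrl.pinpoint(camera, query): "centre" ([x, y, z] in mm, in the coordinates of the camera as it stood for that picture, good to about 4 mm: a listed point, or the origin of a listed thing).
The state is a dict: "time_s": time; "joints": joint angles; "dq": joint speeds; "tau": joint torques, N m; "eef_pos": TCP position; "ee_rot": TCP orientation; "force": force on the tool from outside, world axes, zero at the start; "wrist_torque": the same for the moment, N m; "grip_width": opening from 0.0 (shut) to 1.0 (fully open).
Only numpy, scipy, OpenCV 4.12 (cv2) and the standard library are available. Lean on these libraries where they do the work, as an engineer would, in place of code of your own. Each camera call takes 0.05 s, during which the arm holds its last target.

## Task

Pack the long cardboard box, the rectangular metal tin and the round can into the shallow open carton so that all three fit in at once, each standing upright on its base, flat on the carton's floor and inside its walls. Set each one down and let go of it without dropping it, and leave the roll of tape, the bottle and the wrench where they are.

Things in the scene. Friction and masses are not known exactly. Their poses are not given: they have to be found in the camera images.
- carton: Shallow open-topped brown cardboard carton, fixed to the bench (it does not slide). Outside 188 (its x) x 134 (its y) x 40 mm high; walls 4 mm and floor 4 mm thick, so inside 180 x 126 mm, the floor 4 mm above the bench and the rim 40 mm above it. Origin at the centre of its underside, z up. Its x axis is its long direction.
- longbox_mid (a point): Long closed cardboard box with a paper label, solid: 164 (its x) x 56 (its y) x 75 mm high (its z, up at the start). About 0.3 to 0.65 kg. The point is its centre, 37.5 mm above its base.
- tin_mid (a point): Rectangular steel tin with a small white screw cap (24 mm wide, 12 mm high) on the top, 32 mm off the middle towards its +x. Body 104 (its x) x 58 (its y) x 115 mm high (its z, up at the start). About 0.3 to 0.55 kg. The point is the centre of the body, 57.5 mm above its base.
- can_mid (a point): Round metal can with a paper label, diameter 60 mm, 120 mm high (its z, up at the start). About 0.25 to 0.5 kg. The point is its centre, 60 mm above its base.
- tape_mid (a point): Bystander: roll of tape lying flat, 96 mm outside diameter, 36 mm high. The point is its centre. Leave it alone.
- bottle_mid (a point): Bystander: white plastic bottle with a black cap, 64 mm diameter, about 170 mm high, upright. The point is half-way up. Leave it alone.
- wrench_grip (a point): Bystander: steel wrench lying flat on the bench. The point is on its handle. Leave it alone.
Things that resemble listed ones, but are neither listed nor needed, are in the scene too. Leave any blue look-alike of the part that bears longbox_mid alone. Leave any turquoise look-alike of the part that bears tin_mid alone.

How it is judged:
By the outcome, as a careful person would: the job done as asked, in the order asked, and still so for the second after the job is handed in, with the robot touching nothing.
It also fails if it takes over 67 s, if anything falls off the work surface, if the arm or the gripper's body presses on something with over 40 N, if the wrist force passes 120 N, or if a joint passes its speed limit or range.

## Working session

There is one attempt and no reset: what is moved stays moved. The work goes in short steps, Python scripts to look and compute and a tool call to move; the robot and the scene stay as the last step left them, time stands still between calls to the robot, and variables do not carry over. Pictures are saved under pics/ and viewed, and the job is handed in when it is done.

Besides the shell and the picture viewer there is one more tool, called after "Request:" as name(argument=value, ...) on one line, values as JSON. drive_tool: Moves the arm, as the interface text tells. Its arguments: {"type":"object","properties":{"gripper":{"type":"array","items":{"type":"number"}},"offset":{"type":"array","items":{"type":"array","items":{"type":"number"}}},"turn":{"type":"array","items":{"type":"number"}},"force":{"type":"number"}},"required":["gripper","offset","turn"]}

```bash
mkdir -p pics
cat > h.py <<'E'
import numpy as np, cv2
from rig import ctrl
def cam(n):
    p=ctrl.camera_params(n); f=210/np.tan(np.radians(p['fovy'])/2); return f,p['cx'],p['cy'],np.array(p['view'])
def c2w(n,c):
    V=cam(n)[3]; return (np.linalg.inv(V)@np.r_[c,1])[:3]
def cloud(n,d):
    f,cx,cy,V=cam(n); v,u=np.mgrid[0:420,0:560]
    P=np.stack([(u-cx)/f*d,(v-cy)/f*d,d],-1); T=np.linalg.inv(V)
    W=P@T[:3,:3].T+T[:3,3]; W[d<=0]=np.nan; return W
def proj(n,w):
    f,cx,cy,V=cam(n); c=(V@np.r_[w,1])[:3]; return f*c[0]/c[2]+cx,f*c[1]/c[2]+cy
def save(name,img): cv2.imwrite('pics/'+name,img[...,::-1])
E
python3 - <<'E'
from h import *
np.set_printoptions(precision=1,suppress=True)
s=ctrl.sense(); print({k:np.round(v,3) for k,v in s.items()}, ctrl.grip_depth)
for n in ['side','top']:
    im,d=ctrl.capture(n); save(n+'0.png',im); np.save(n+'_d.npy',d); np.save(n+'_i.npy',im); print(n,cam(n))
for q in ['carton','longbox_mid','tin_mid','can_mid','tape_mid','bottle_mid','wrench_grip']:
    for r in ctrl.pinpoint('top',q): w=c2w('top',r['centre']); print(q,round(r['score'],2),w,np.round(proj('top',w)))
print(ctrl.sense()['time_s'])
E
```

```text
{'time_s': np.float64(0.0), 'joints': array([-1.4,  0.3,  1.5, -0. ,  1.3, -0.2]), 'dq': array([-0., -0.,  0., -0., -0., -0.]), 'tau': array([  0. , -41.2, -26. ,  -0. ,   0. ,   0. ]), 'eef_pos': array([ 224.9, -474.1,  230.7]), 'ee_rot': array([ 0.6, -0.6,  0.4, -0.4]), 'force': array([-0.3,  0.6, -0.9]), 'wrist_torque': array([-0. ,  0. ,  0.1]), 'grip_width': np.float64(0.998)} 18.700000000000003
side (np.float64(438.57938713815196), 277.1195669632292, 207.68663882665197, array([[ -0.8,  -0.7,   0. , 362.7],
       [ -0.4,   0.4,  -0.8, 306.8],
       [  0.5,  -0.6,  -0.6, 968.1],
       [  0. ,   0. ,   0. ,   1. ]]))
top (np.float64(404.8106478760321), 275.05659754840735, 210.86487199947635, array([[  -0. ,   -1. ,   -0. ,  -28.3],
       [  -1. ,    0. ,   -0. ,  541.4],
       [   0. ,    0. ,   -1. , 1169.2],
       [   0. ,    0. ,    0. ,    1. ]]))
carton 0.97 [585.2  79.5   3.8] [235. 196.]
longbox_mid 0.97 [ 297.6 -465.3   34.9] [429. 295.]
longbox_mid 0.61 [ 454.6 -361.    40.9] [391. 239.]
tin_mid 0.8 [ 577.4 -248.9   52. ] [350. 196.]
tin_mid 0.7 [ 734.8 -298.7   58.4] [367. 139.]
can_mid 0.57 [488.8 351.8  62.5] [136. 231.]
bottle_mid 0.89 [ 629.6 -453.8   84.1] [428. 174.]
wrench_grip 0.72 [812.2 -38.3  -0.2] [274. 119.]
0.45
```

View pics/top0.png

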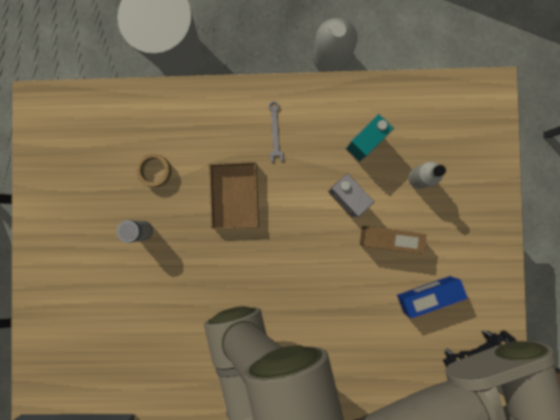

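View pics/side0.png

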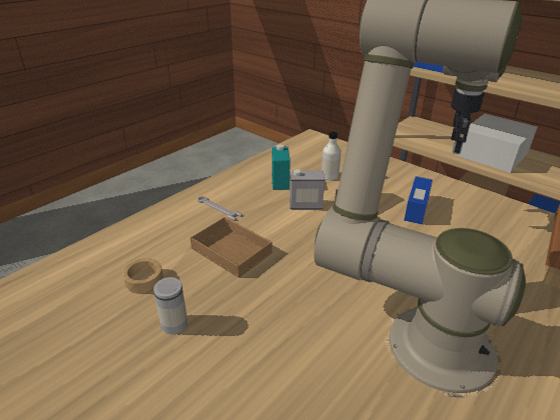

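Top view candidates: long box, brown with label (394,240) or blue (433,296), so brown. Tin, grey (352,195) or turquoise (370,138), so grey. The only can is at (133,231). The carton (235,196) could be confused only with the brown box. Next: a close crop and geometry from depth.

```bash
cat >> h.py <<'E'
def rect(W,c,r,z0,z1):
    m=(np.hypot(W[...,0]-c[0],W[...,1]-c[1])<r)&(W[...,2]>z0)&(W[...,2]<z1)
    m=cv2.morphologyEx(m.astype(np.uint8),cv2.MORPH_OPEN,np.ones((2,2)))
    n,l,st,_=cv2.connectedComponentsWithStats(m); 
    k=1+np.argmax(st[1:,4]); m=l==k
    P=W[m]; (cx,cy),(w,h),a=cv2.minAreaRect(P[:,:2].astype(np.float32))
    if w<h: w,h,a=h,w,a+90
    a=(a+90)%180-90
    return np.round([cx,cy,w,h,a],1), P.shape[0], round(float(np.median(P[:,2])),1), np.round(P.mean(0),1)
E
python3 - <<'E'
from h import *
im=np.load('top_i.npy'); W=cloud('top',np.load('top_d.npy'))
for n,c,r,z0,z1 in [('long',(454,-361),120,68,82),('tin',(577,-249),90,108,122),('can',(489,352),60,112,128),('cartonrim',(585,80),140,33,46),('tape',(650,280),80,28,44)]:
    print(n,rect(W,c,r,z0,z1))
Ws=cloud('side',np.load('side_d.npy'))
for n,c,r,z0,z1 in [('tin',(577,-249),90,108,122),('can',(489,352),60,112,128),('cartonrim',(585,80),140,33,46)]:
    print('side',n,rect(Ws,c,r,z0,z1))
for n,w in [('bench',(500,0)),]:
    m=(np.hypot(W[...,0]-500,W[...,1])<30); print(np.nanmedian(W[m][:,2]),np.nanstd(W[m][:,2]))
cr=im[90:330,200:480]; save('crop.png',cv2.resize(cr,None,fx=2.8,fy=2.4,interpolation=cv2.INTER_CUBIC))
E
```

```text
long (array([ 449.7, -379.6,  188.2,   58. ,   81.3]), 1260, nan, array([nan, nan, nan]))
tin (array([ 577.3, -261.8,  116.9,   79.5,   41.1]), 819, nan, array([nan, nan, nan]))
can (array([nan, nan,  0.,  0.,  0.]), 407, nan, array([nan, nan, nan]))
cartonrim (array([530.4, 140.5,  43.6,   2.1,   0.6]), 32, 33.3, array([530.1, 140.4,  32.4]))
tape (array([662.1, 311.8, 100.7,  60.7, -44.2]), 391, nan, array([nan, nan, nan]))
side tin (array([ 614.2, -309.9,  224.7,  103.7,  -57.1]), 339, nan, array([nan, nan, nan]))
side can (array([518.1, 308.4, 167.2,  39.8, -52.3]), 508, nan, array([nan, nan, nan]))
side cartonrim (array([586.2,  63.2, 191.2, 167.7,   1. ]), 536, nan, array([nan, nan, nan]))
0.17451954888747423 11.141030957793365
```

View pics/crop.png

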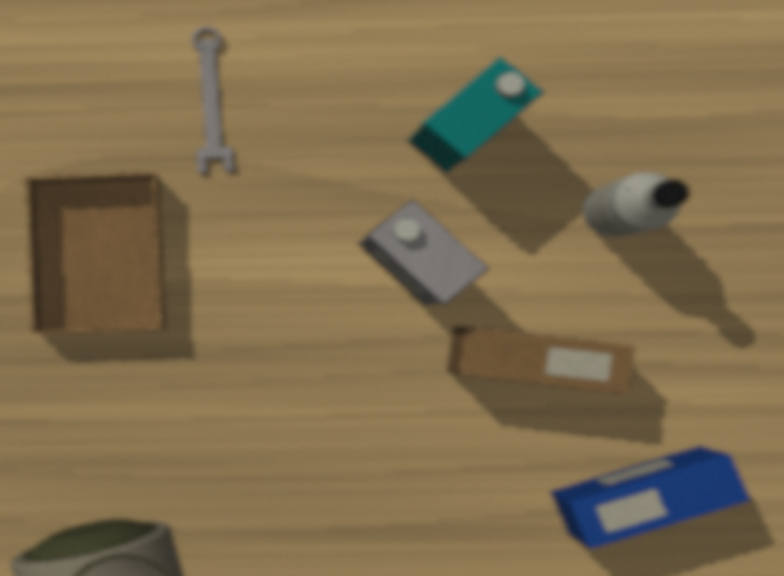

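```bash
cat > fit.py <<'E'
from h import *
from scipy.optimize import minimize
SS=4
def pts(kind,x,y,a):
    c,s=np.cos(a),np.sin(a)
    def box(l,w,z0,z1): return np.array([[x+c*i*l/2-s*j*w/2,y+s*i*l/2+c*j*w/2,z] for i in(-1,1) for j in(-1,1) for z in(z0,z1)])
    if kind=='long': return [box(164,56,0,75)]
    if kind=='carton': return [box(188,134,0,40)]
    t=np.linspace(0,2*np.pi,40,endpoint=False)
    cyl=lambda X,Y,r,z0,z1: np.array([[X+r*np.cos(k),Y+r*np.sin(k),z] for k in t for z in(z0,z1)])
    if kind=='tin': return [box(104,58,0,115), cyl(x+32*c,y+32*s,12,115,127)]
    if kind=='can': return [cyl(x,y,30,0,120)]
def sil(n,kind,p,dz=0):
    f,cx,cy,V=cam_c[n]; m=np.zeros((420*SS,560*SS),np.uint8)
    for Q in pts(kind,*p):
        Q=Q+[0,0,dz]; C=Q@V[:3,:3].T+V[:3,3]; uv=np.stack([f*C[:,0]/C[:,2]+cx,f*C[:,1]/C[:,2]+cy],-1)
        h=cv2.convexHull(((uv+.5)*SS*16).astype(np.int32)); cv2.fillConvexPoly(m,h,1,shift=4)
    return cv2.resize(m.astype(np.float32),(560,420),interpolation=cv2.INTER_AREA)
cam_c={n:cam(n) for n in('top','side')}
def fit(kind,masks,p0,dz=0):
    def cost(q):
        p=(p0[0]+q[0],p0[1]+q[1],p0[2]+q[2]/50)
        return sum(np.abs(sil(n,kind,p,dz)-m).sum()/m.sum() for n,m in masks.items())
    best=None
    for s in ((0,0,0),(0,0,10),(0,0,-10)):
        r=minimize(cost,s,method='Nelder-Mead',options=dict(initial_simplex=np.array([s,np.add(s,(10,0,0)),np.add(s,(0,10,0)),np.add(s,(0,0,8))],float),xatol=.05,fatol=1e-4))
        if best is None or r.fun<best.fun: best=r
    q=best.x; return np.array([p0[0]+q[0],p0[1]+q[1],p0[2]+q[2]/50]),best.fun
def overlay(n,im,fits,name,crop,k):
    o=cv2.resize(im,None,fx=k,fy=k,interpolation=cv2.INTER_CUBIC)
    for kind,p in fits:
        m=cv2.resize(sil(n,kind,p),None,fx=k,fy=k); cs,_=cv2.findContours((m>.5).astype(np.uint8),cv2.RETR_EXTERNAL,cv2.CHAIN_APPROX_NONE)
        cv2.drawContours(o,cs,-1,(255,0,0),1)
    x0,y0,x1,y1=[int(v*k) for v in crop]; save(name,o[y0:y1,x0:x1])
E
python3 - <<'E'
from fit import *
near={'long':(394,240),'tin':(352,195),'can':(133,231),'carton':(235,196)}
q={'long':'longbox_mid','tin':'tin_mid','can':'can_mid','carton':'carton'}
p0={'long':(455,-361,np.radians(83)),'tin':(577,-249,np.radians(41)),'can':(489,352,0),'carton':(585,80,0)}
im=np.load('top_i.npy'); ims=np.load('side_i.npy'); out=[]; masks={}
for k in near:
  for n in('top','side'):
    pr=proj(n,(p0[k][0],p0[k][1],40))
    c=[r for r in ctrl.regions_of(n,q[k])]
    for r in c:
        v,u=np.nonzero(r['mask']); d=np.hypot(u.mean()-pr[0],v.mean()-pr[1])
        print(n,k,round(r['score'],2),len(u),round(u.mean()),round(v.mean()),round(d,1))
        if d<14: masks.setdefault(k,{}).setdefault(n,r['mask'].astype(np.float32))
for k in masks:
  for sel in (['top'],['side'],['top','side']):
    mm={n:masks[k][n] for n in sel if n in masks[k]}
    if len(mm)!=len(sel) : continue
    p,c=fit(k,mm,p0[k]); print(k,sel,np.round(p[:2],1),round(np.degrees(p[2]),1),round(c,3))
    if sel==['top']: out.append((k,p))
np.save('masks.npy',masks,allow_pickle=True)
overlay('top',im,out,'fit.png',(100,140,440,270),2.3)
overlay('side',ims,out,'fits.png',(110,130,360,350),2.6)
E
```

```text
top long 0.97 1361 393 239 2.3
top long 0.76 1721 432 296 70.4
side long 0.72 867 418 200 61.2
top tin 0.79 1089 370 137 62.6
top tin 0.7 1075 351 196 1.6
side tin 0.69 827 280 167 37.7
top can 0.85 696 135 230 3.5
top can 0.55 1153 351 196 215.1
side can 0.97 1479 171 305 7.9
side can 0.51 670 331 158 221.6
top carton 0.78 3159 234 195 1.4
side carton 0.93 2940 231 246 6.0
long ['top'] [ 456.1 -364.6] 80.8 0.042
tin ['top'] [ 578.5 -246.8] 41.5 0.038
can ['top'] [492.4 351.2] 1.2 0.044
can ['side'] [491.8 351.3] 3.1 0.041
can ['top', 'side'] [492.1 351.2] 2.6 0.084
carton ['top'] [588.5  78.9] 0.9 0.024
carton ['side'] [588.4  77.2] 1.6 0.022
carton ['top', 'side'] [588.6  78.1] 1.3 0.052
```

View overlay.

View pics/fit.png

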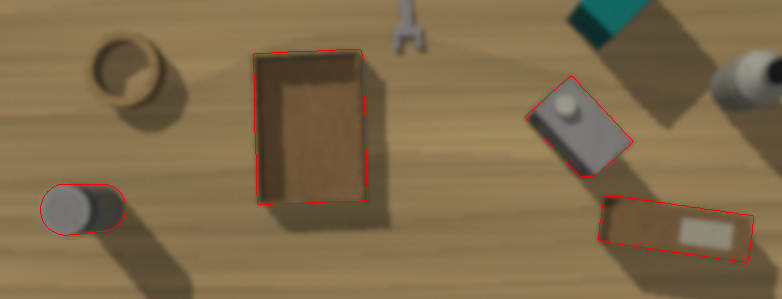

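View pics/fits.png

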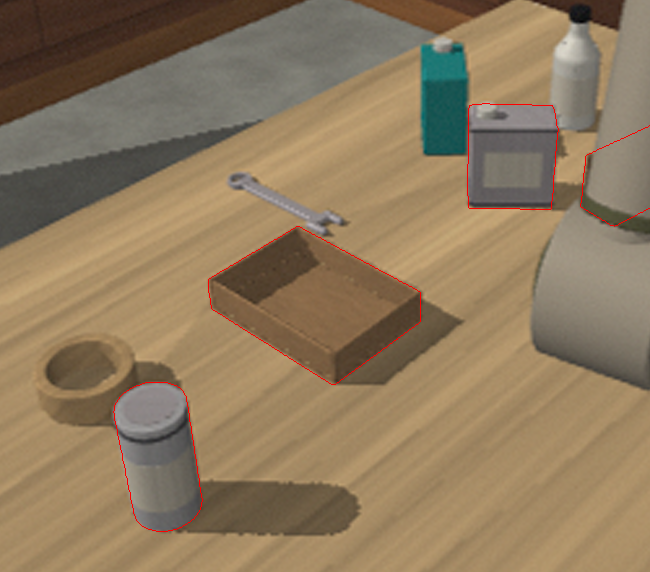

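Overlays match the outlines in both views: carton (588.5, 78, 1.2°), brown box (456, -365, 80.8°), grey tin (578.5, -247, 41.5°), can (492, 351). Layout: box along the −y wall, tin and can end to end along the +y wall.

```bash
cat > plan.py <<'E'
from h import *
from scipy.spatial.transform import Rotation as R
CA=(588.5,78.2,np.radians(1.2))
def inc(u,v): c,s=np.cos(CA[2]),np.sin(CA[2]); return np.array([CA[0]+c*u-s*v, CA[1]+s*u+c*v])
def state():
    s=ctrl.sense(); q=s['ee_rot']; M=R.from_quat([q[1],q[2],q[3],q[0]]).as_matrix(); return s,np.array(s['eef_pos']),M
def plan(targets):
    """targets: (label,xyz,jaw_deg or None)"""
    s,p,M=state()
    print('t',round(float(s['time_s']),2),'tcp',np.round(p,1),'F',np.round(s['force'],1),'grip',round(float(s['grip_width']),3),'j',np.round(s['joints'],2))
    print('toolx',np.round(M[:,0],3),'tooly',np.round(M[:,1],3),'jaw',round(np.degrees(np.arctan2(M[1,0],M[0,0])),2))
    for l,t,j in targets:
        turn=0
        if j is not None:
            a=np.degrees(np.arctan2(M[1,0],M[0,0])); d=(j-a+90)%180-90
            turn=-d
            th=np.radians(d); Md=R.from_euler('z',th).as_matrix(); M=Md@M
        o=M.T@(np.array(t)-p); p=np.array(t,float)
        print(l,'turn',round(turn,2),'then off(mm)',np.round(o,1))
E
python3 - <<'E'
from plan import *
L=(456.1,-364.6); jl=170.8
plan([('above',(*L,180),jl),('down',(*L,42),None),('up',(*L,180),None),('over',(*inc(0,-31.5),180),91.2),('place',(*inc(0,-31.5),46),None)])
E
```

```text
t 0.85 tcp [ 224.9 -474.4  231.3] F [ 0.5 -0.9 -0.2] grip 0.999 j [-1.35  0.31  1.5  -0.    1.33 -0.22]
toolx [ 0.428 -0.904 -0.   ] tooly [-0.  0. -1.] jaw -64.63
above turn -55.43 then off(mm) [210.6  51.3 145.3]
down turn 0 then off(mm) [  0. 138.   0.]
up turn 0 then off(mm) [  -0. -138.   -0.]
over turn 79.6 then off(mm) [-408.4    0.   141.6]
place turn 0 then off(mm) [  0. 134.   0.]
```

Request:
drive_tool(gripper=[0,0,0,0,0,0,0,0,0,0,0,0,0,0,0,0,0,0], offset=[[0,0,0],[0,0,0],[0,0,0],[0,0,0],[0,0,0],[0,0,0],[0,0,0],[0,0,0],[0.0263,0,0.0182],[0.0263,0,0.0182],[0.0263,0.005,0.0182],[0.0263,0.008,0.0182],[0.0263,0.008,0.0182],[0.0263,0.01,0.0182],[0.0263,0.01,0.0182],[0.0263,0.01,0.0182],[0,0,0],[0,0,0]], turn=[-6.93,-6.93,-6.93,-6.93,-6.93,-6.93,-6.93,-6.93,0,0,0,0,0,0,0,0,0,0], force=60)

```text
time_s: 2.35
eef_pos: [456.6, -363.3, 179.5]
ee_rot: [0.705, -0.705, 0.056, -0.055]
force: [0.4, -0.4, -0.1]
grip_width: 1.002
```

Run:
```python
from plan import *
L=(456.1,-364.6); jl=170.8
plan([('above',(*L,180),jl),('down',(*L,42),None)])
im,d=ctrl.capture('top'); save('a1.png',cv2.resize(im[150:350,280:500],None,fx=3,fy=3))
im,d=ctrl.capture('side'); save('a1s.png',im)
```

```text
t 2.35 tcp [ 456.6 -363.3  179.5] F [ 0.4 -0.4 -0.1] grip 1.002 j [-0.87  0.48  1.39 -0.    1.27 -0.71]
toolx [ 0.988 -0.157 -0.001] tooly [-0.001  0.001 -1.   ] jaw -9.05
above turn 0.15 then off(mm) [-0.3 -0.5 -1.4]
down turn 0 then off(mm) [ 2.00e-01  1.38e+02 -1.00e-01]
```

View pics/a1.png

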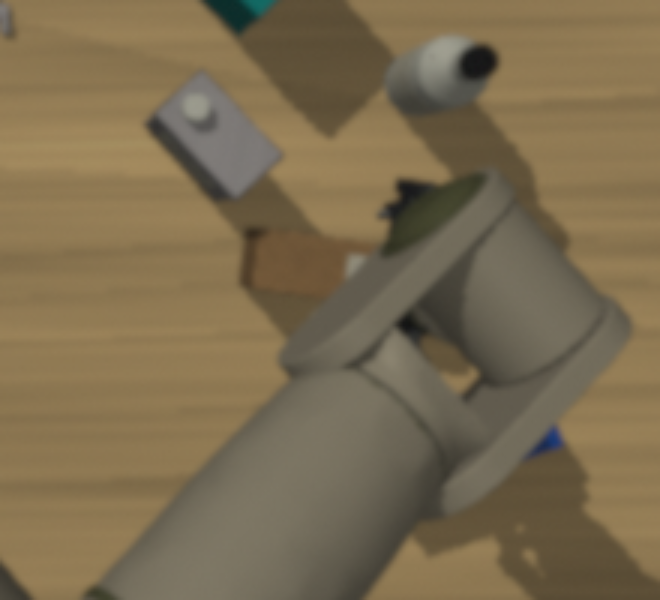

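The gripper is above the brown box, straddling its middle. Descend and grip.

Request:
drive_tool(gripper=[0,0,0,0,0,0,0,1,1,1,1,1,1,1,1,1,1,1], offset=[[0,0.02,-0.0014],[0,0.02,0],[0,0.02,0],[0,0.02,0],[0,0.02,0],[0,0.02,0],[0,0.0175,0],[0,0,0],[0,0,0],[0,0,0],[0,0,0],[0,0,0],[0,0,0],[0,0,0],[0,0,0],[0,0,0],[0,0,0],[0,0,0]], turn=[0,0,0,0,0,0,0,0,0,0,0,0,0,0,0,0,0,0], force=60)

```text
time_s: 3.95
eef_pos: [455.9, -366.5, 44.4]
ee_rot: [-0.704, 0.706, -0.056, 0.057]
force: [-3.7, -1.5, 6.7]
grip_width: 0.648
```

Run:
```python
from plan import *
plan([])
im,d=ctrl.capture('side'); save('a2s.png',im)
im,d=ctrl.capture('top'); save('a2.png',cv2.resize(im[150:350,280:500],None,fx=3,fy=3))
```

```text
t 3.95 tcp [ 455.9 -366.5   44.4] F [-3.7 -1.5  6.7] grip 0.648 j [-0.88  0.64  1.51 -0.    0.98 -0.72]
toolx [ 0.987 -0.16   0.002] tooly [ 0.001 -0.002 -1.   ] jaw -9.21
```

View pics/a2s.png

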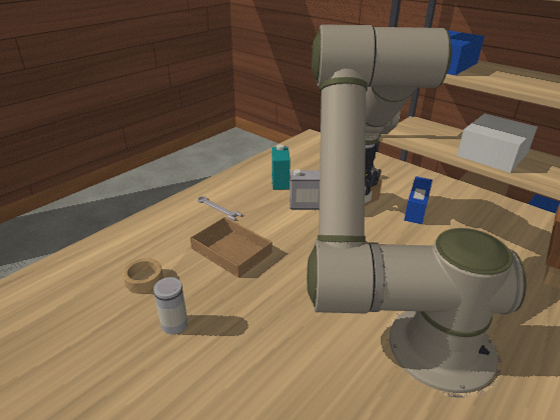

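Request:
drive_tool(gripper=[1,1,1,1,1,1,1,1,1,1,1], offset=[[0,-0.005,0],[0,-0.01,0],[0,-0.015,0],[0,-0.02,0],[0,-0.02,0],[0,-0.02,0],[0,-0.02,0],[0,-0.02,0],[0,-0.018,0],[0,-0.005,0],[0,0,0]], turn=[0,0,0,0,0,0,0,0,0,0,0])

```text
time_s: 4.97
eef_pos: [456.0, -365.8, 197.3]
ee_rot: [-0.704, 0.705, -0.056, 0.057]
force: [0.7, -0.6, -3.2]
grip_width: 0.648
```

Run:
```python
from plan import *
im,d=ctrl.capture('side'); save('a3s.png',im)
im,d=ctrl.capture('top'); save('a3.png',cv2.resize(im[150:350,280:500],None,fx=3,fy=3))
plan([('over',(*inc(0,-31.5),195),91.2),('place',(*inc(0,-31.5),46),None)])
```

```text
t 5.07 tcp [ 455.4 -365.2  194.9] F [ 0.7  0.7 -3.7] grip 0.647 j [-0.88  0.47  1.37  0.    1.31 -0.72]
toolx [ 0.987 -0.16  -0.001] tooly [-0.001  0.001 -1.   ] jaw -9.19
over turn 79.61 then off(mm) [-409.     0.5  142.4]
place turn 0 then off(mm) [  0.2 149.   -0.2]
```

View pics/a3s.png

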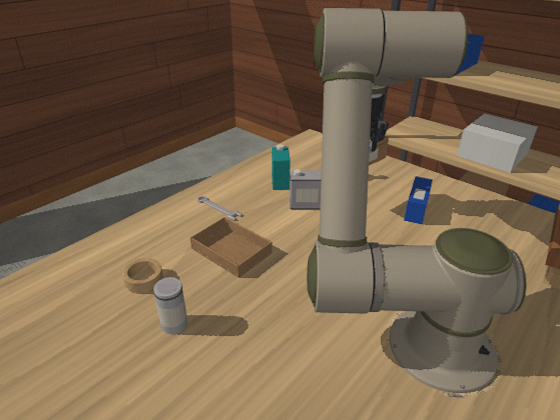

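View pics/a3.png

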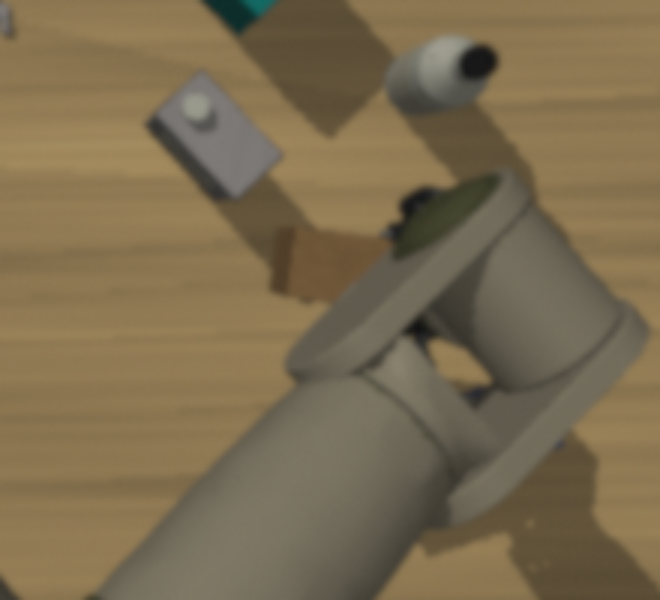

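Request:
drive_tool(gripper=[1,1,1,1,1,1,1,1,1,1,1,1,1], offset=[[0,0,0],[0,0,0],[0,0,0],[0,0,0],[0,0,0],[0,0,0],[0,0,0],[0,0,0],[0,0,0],[0,0,0],[0,0,0],[0,0,0],[0,0,0]], turn=[4,6,7,7,7,7,7,7,7,7,7,4.6,2])

```text
time_s: 6.15
eef_pos: [455.3, -365.2, 194.1]
ee_rot: [0.504, -0.504, 0.497, -0.495]
force: [-0.6, 0.0, -3.3]
grip_width: 0.644
```

Request:
drive_tool(gripper=[1,1,1,1,1,1,1,1,1,1,1,1,1,1,1,1,1,1], offset=[[-0.01,0,0.0035],[-0.02,0,0.007],[-0.03,0,0.0104],[-0.035,0,0.0122],[-0.035,0,0.0122],[-0.035,0,0.0122],[-0.035,0,0.0122],[-0.035,0,0.0122],[-0.035,0,0.0122],[-0.035,0,0.0122],[-0.035,0,0.0122],[-0.035,0,0.0122],[-0.02,0,0.007],[-0.01,0,0.0035],[-0.004,0,0.0012],[0,0,0],[0,0,0],[0,0,0]], turn=[0,0,0,0,0,0,0,0,0,0,0,0,0,0,0,0,0,0])

```text
time_s: 7.65
eef_pos: [589.1, 45.1, 195.7]
ee_rot: [-0.505, 0.505, -0.495, 0.495]
force: [-0.3, 0.5, -3.7]
grip_width: 0.645
```

Run:
```python
from plan import *
im,d=ctrl.capture('side'); save('a4s.png',cv2.resize(im[80:380,80:480],None,fx=2,fy=2))
im,d=ctrl.capture('top'); save('a4.png',cv2.resize(im[100:300,140:340],None,fx=3,fy=3))
np.save('a4top.npy',im)
plan([('over',(*inc(0,-31.5),195),91.2),('place',(*inc(0,-31.5),60),None)])
```

```text
t 7.75 tcp [589.2  45.2 195.8] F [-0.4  0.6 -3.9] grip 0.644 j [-0.12  0.49  1.34 -0.    1.31  1.43]
toolx [ 0.02 -1.    0.  ] tooly [-0. -0. -1.] jaw -88.87
over turn -0.07 then off(mm) [-1.5  0.8 -0.1]
place turn 0 then off(mm) [ -0. 135.   0.]
```

View pics/a4s.png

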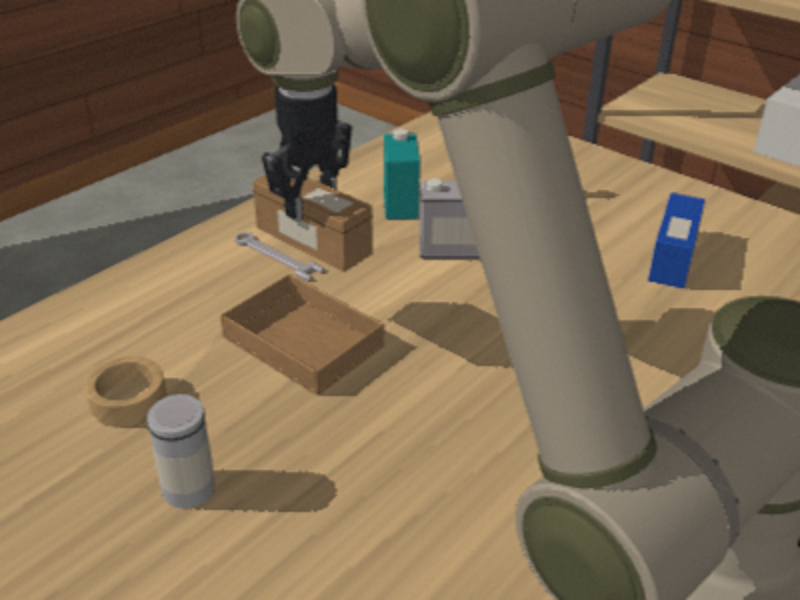

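View pics/a4.png

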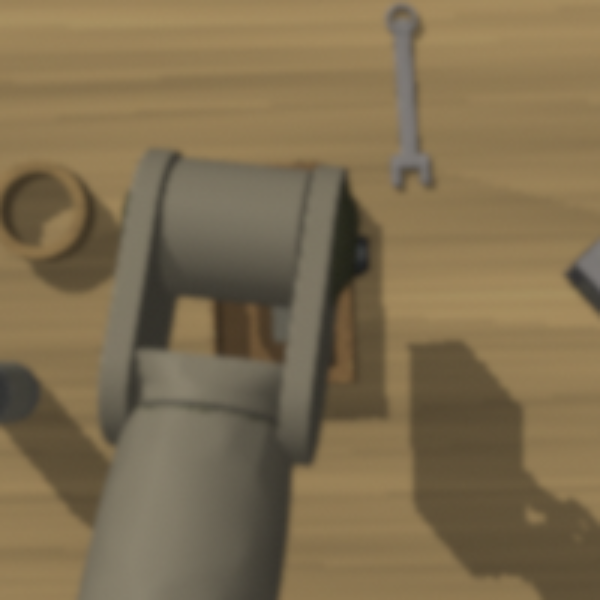

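The side view shows the box held level above the carton. I'll fit its held pose there.

Run:
```python
from fit import *
from plan import *
im,_=ctrl.capture('side'); ref=(589.2,45.2,np.radians(1.1)); dz=151.4
M=sil('side','long',ref,dz)>.5
rs=ctrl.regions_of('side','longbox_mid')
best=max(rs,key=lambda r:(r['mask']&M).sum()); m=best['mask']; print(best['score'],m.sum(),(m&M).sum(),M.sum())
# lower part only, to avoid fingers: fill mask with hull
h=cv2.convexHull(np.argwhere(m)[:,::-1].astype(np.int32)); mm=np.zeros(m.shape,np.uint8); cv2.fillConvexPoly(mm,h,1)
for z in (dz-4,dz,dz+4):
    p,c=fit('long',{'side':mm.astype(np.float32)},ref,z); print(z,np.round(p[:2],1),np.degrees(p[2]),c)
o=im.copy(); o[m]=o[m]//2+np.array([120,0,0],np.uint8)
cs,_=cv2.findContours(M.astype(np.uint8),0,1); cv2.drawContours(o,cs,-1,(0,255,0),1)
save('a5s.png',cv2.resize(o[120:300,180:320],None,fx=4,fy=3.3))
```

```text
0.81 1761 1755 2124
147.4 [596.4  39.2] 1.8646909821315008 0.04834963381290436
151.4 [592.1  43.6] 1.7062417162613346 0.05143643170595169
155.4 [587.3  48. ] 1.0013173467596035 0.057579461485147476
```

View pics/a5s.png

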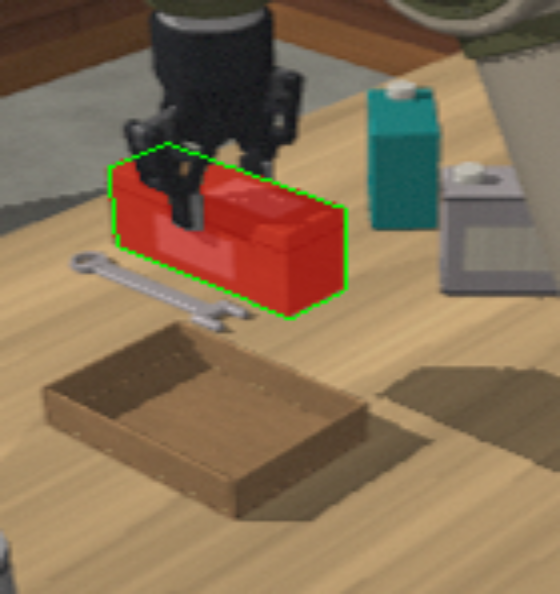

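Request:
drive_tool(gripper=[1,1,1,1,1,1,1,1,1,1,1], offset=[[-0.002,0.01,0],[0,0.02,0],[0,0.02,0],[0,0.02,0],[0,0.02,0],[0,0.02,0],[0,0.015,0],[0,0.01,0],[0,0.005,0],[0,0,0],[0,0,0]], turn=[0,0,0,0,0,0,0,0,0,0,0])

```text
time_s: 8.77
eef_pos: [589.7, 48.2, 56.3]
ee_rot: [0.505, -0.505, 0.494, -0.495]
force: [0.5, -0.6, -2.4]
grip_width: 0.642
```

Run:
```python
from plan import *
im,d=ctrl.capture('side'); save('a6s.png',cv2.resize(im[160:300,170:320],None,fx=5,fy=4))
plan([('place',(*inc(0,-31.5),48.5),91.2)])
```

```text
t 8.82 tcp [589.9  48.2  56.7] F [-0.1 -1.1 -2.2] grip 0.643 j [-0.12  0.64  1.48  0.    1.02  1.43]
toolx [ 0.021 -1.     0.   ] tooly [ 0.002 -0.    -1.   ] jaw -88.79
place turn 0.01 then off(mm) [ 1.5  8.2 -0.8]
```

View pics/a6s.png

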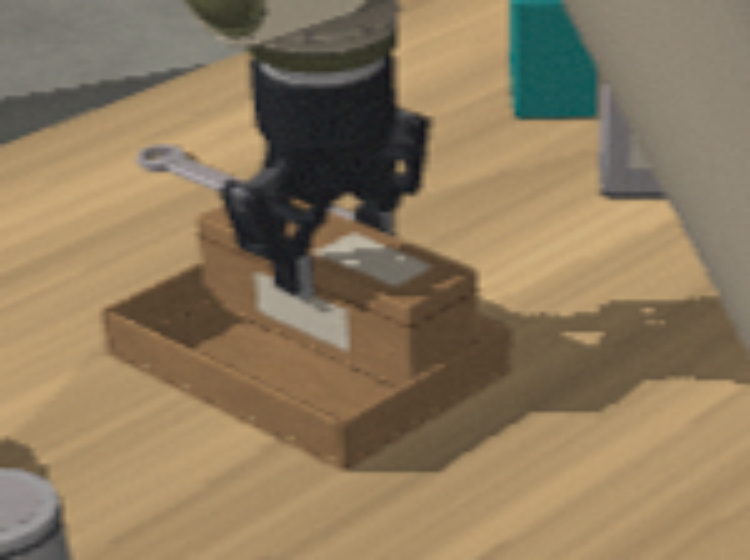

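Request:
drive_tool(gripper=[1,1,1,1,1,1], offset=[[0.0005,0.002,-0.0005],[0,0.002,0],[0,0.002,0],[0,0.001,0],[0,0,0],[0,0,0]], turn=[0,0,0,0,0,0])

```text
time_s: 9.32
eef_pos: [588.9, 47.8, 48.8]
ee_rot: [-0.505, 0.505, -0.495, 0.495]
force: [0.5, -0.4, -3.7]
grip_width: 0.644
```

Request:
drive_tool(gripper=[1,1], offset=[[0,0.0015,0],[0,0,0]], turn=[0,0])

```text
time_s: 9.48
eef_pos: [589.1, 47.8, 48.4]
ee_rot: [0.505, -0.505, 0.494, -0.495]
force: [-4.3, 0.4, 5.5]
grip_width: 0.645
```

Contact shown (+5.5 N). Release and lift.

Request:
drive_tool(gripper=[0,0,0,0,0,0,0,0,0,0,0,0,0,0,0], offset=[[0,0,0],[0,0,0],[0,0,0],[0,0,0],[0,0,0],[0,0,0],[0,-0.01,0],[0,-0.02,0],[0,-0.03,0],[0,-0.03,0],[0,-0.03,0],[0,-0.02,0],[0,-0.01,0],[0,0,0],[0,0,0]], turn=[0,0,0,0,0,0,0,0,0,0,0,0,0,0,0])

```text
time_s: 10.73
eef_pos: [588.6, 47.8, 196.7]
ee_rot: [-0.505, 0.505, -0.495, 0.494]
force: [-0.6, -0.1, -0.1]
grip_width: 1.001
```

Run:
```python
from fit import *
from plan import *
im,d=ctrl.capture('side'); save('a7s.png',cv2.resize(im[160:300,170:320],None,fx=5,fy=4))
T=(578.5,-246.8)
plan([('above',(*T,230),131.5),('down',(*T,84),None)])
```

```text
t 10.78 tcp [588.3  47.8 195.9] F [-0.2 -0.1  0.2] grip 1.0 j [-0.12  0.48  1.34 -0.    1.32  1.43]
toolx [ 0.021 -1.    -0.   ] tooly [-0.002  0.    -1.   ] jaw -88.79
above turn -40.29 then off(mm) [ 214.2  -33.7 -202.6]
down turn 0 then off(mm) [  0.  146.    0.3]
```

View pics/a7s.png

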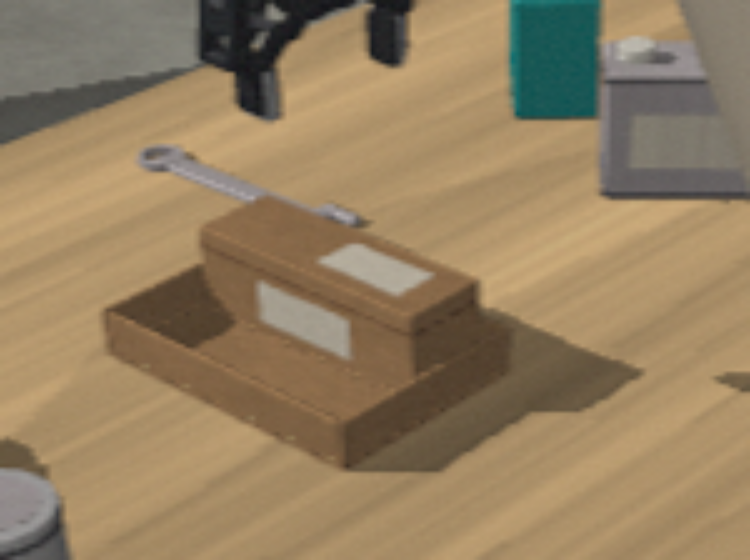

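Request:
drive_tool(gripper=[0,0,0,0,0,0,0,0,0,0,0,0,0,0,0,0,0,0], offset=[[0,0,0],[0,0,0],[0,0,0],[0,0,0],[0,0,0],[0,0,0],[0.0214,-0.0034,-0.0203],[0.0214,-0.0034,-0.0203],[0.0214,-0.0034,-0.0203],[0.0214,-0.0034,-0.0203],[0.0214,-0.0034,-0.0203],[0.0214,-0.0034,-0.0203],[0.0214,-0.0034,-0.0203],[0.0214,-0.0034,-0.0203],[0.0214,-0.0034,-0.0203],[0.0214,-0.0034,-0.0203],[0,0,0],[0,0,0]], turn=[-6.72,-6.72,-6.72,-6.72,-6.72,-6.72,0,0,0,0,0,0,0,0,0,0,0,0])

```text
time_s: 12.28
eef_pos: [578.2, -247.9, 229.3]
ee_rot: [0.645, -0.644, 0.292, -0.29]
force: [0.2, 0.8, -0.5]
grip_width: 0.998
```

Run:
```python
from fit import *
from plan import *
im,d=ctrl.capture('side'); save('a8s.png',im)
rs=ctrl.regions_of('side','tin_mid'); M=sil('side','tin',(578.5,-246.8,np.radians(41.5)))
r=max(rs,key=lambda r:(r['mask']*M).sum()); print(r['mask'].sum(),M.sum(),(r['mask']*M).sum())
imt,d=ctrl.capture('top'); np.save('a8t.npy',imt)
ms={}
for n,ref,dz,z in (('long',(589.1,47.8,np.radians(1.2)),4,0),('carton',CA,0,0)):
    M=sil('top',n,ref,dz)>.5
    r=max(ctrl.regions_of('top',{'long':'longbox_mid','carton':'carton'}[n]),key=lambda r:(r['mask']&M).sum())
    p,c=fit(n,{'top':r['mask'].astype(np.float32)},ref,dz); print(n,r['score'],np.round(p[:2],1),np.degrees(p[2]),c)
overlay('top',imt,[('carton',CA)],'a8.png',(180,140,300,260),5)
T=(578.5,-246.8)
plan([('above',(*T,230),131.5),('down',(*T,84),None)])
```

```text
800 1366.125 798.0
long 0.83 [591.8  48.7] 0.9560757801482046 0.046851713210344315
carton 0.87 [588.3  78.6] 1.0485643758006706 0.7721641063690186
t 12.53 tcp [ 578.9 -245.8  230.9] F [ 0.3  0.6 -0.5] grip 1.003 j [-0.59  0.55  1.15  0.    1.44  0.26]
toolx [ 0.664 -0.748 -0.001] tooly [-0.001  0.001 -1.   ] jaw -48.39
above turn 0.11 then off(mm) [ 0.5  0.9 -1. ]
down turn 0 then off(mm) [1.00e-01 1.46e+02 0.00e+00]
```

View pics/a8.png

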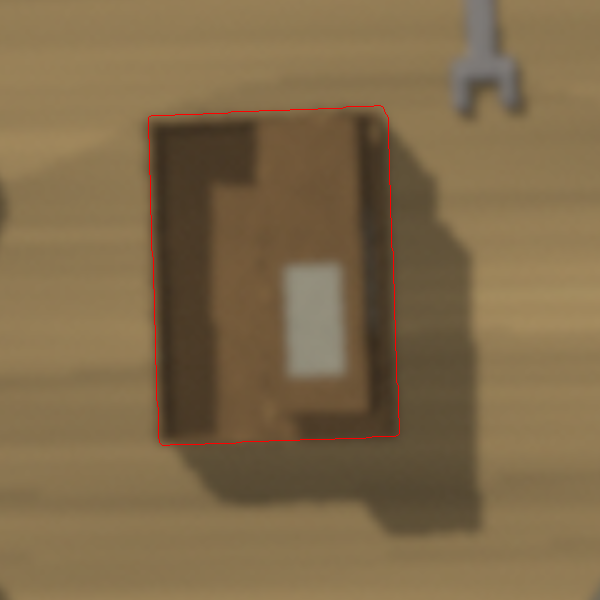

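View pics/a8s.png

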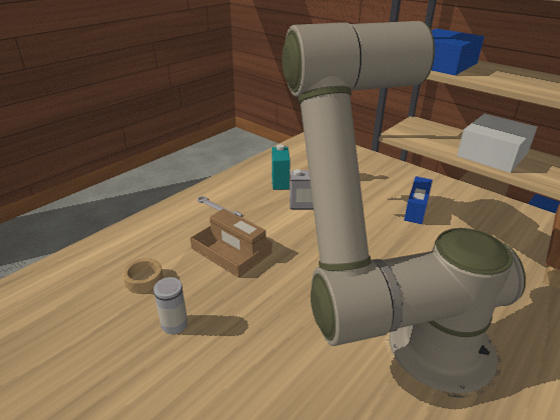

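Request:
drive_tool(gripper=[0,0,0,0,0,0,0,0,1,1,1,1,1,1,1,1,1,1,1], offset=[[0,0.02,-0.001],[0,0.02,0],[0,0.02,0],[0,0.02,0],[0,0.02,0],[0,0.02,0],[0,0.02,0],[0,0.007,0],[0,0,0],[0,0,0],[0,0,0],[0,0,0],[0,0,0],[0,0,0],[0,0,0],[0,0,0],[0,0,0],[0,0,0],[0,0,0]], turn=[0,0,0,0,0,0,0,0,0,0,0,0,0,0,0,0,0,0,0], force=60)

```text
time_s: 14.12
eef_pos: [578.7, -247.8, 85.9]
ee_rot: [-0.645, 0.645, -0.289, 0.291]
force: [-0.9, 3.3, 7.2]
grip_width: 0.659
```

Run:
```python
from plan import *
plan([])
im,d=ctrl.capture('side'); save('a9s.png',cv2.resize(im[80:280,220:420],None,fx=3,fy=3))
```

```text
t 14.12 tcp [ 578.7 -247.8   85.9] F [-0.9  3.3  7.2] grip 0.659 j [-0.59  0.67  1.33  0.    1.13  0.26]
toolx [ 0.663 -0.748  0.002] tooly [ 0.002 -0.001 -1.   ] jaw -48.46
```

View pics/a9s.png

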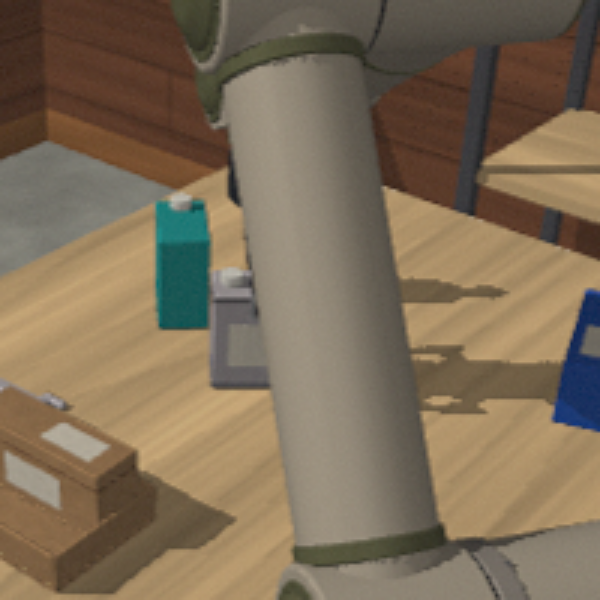

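Request:
drive_tool(gripper=[1,1,1,1,1,1,1,1,1,1,1,1,1,1,1,1,1], offset=[[0,-0.005,0],[0,-0.01,0],[0,-0.015,0],[0,-0.02,0],[0,-0.02,0],[0,-0.02,0],[0,-0.02,0],[0,-0.015,0],[0,-0.005,0],[0,0,0],[0,0,0],[0,0,0],[0,0,0],[0,0,0],[0,0,0],[0,0,0],[0,0,0]], turn=[0,0,0,0,0,0,0,0,3,6,7,7,7,6,3,1.3,0])

```text
time_s: 15.58
eef_pos: [577.9, -247.7, 214.5]
ee_rot: [-0.505, 0.505, -0.495, 0.495]
force: [0.3, -0.0, -4.0]
grip_width: 0.669
```

Run:
```python
from plan import *
t=inc(32.7,30.3)
plan([('over',(*t,216),91.2),('place',(*t,91),None)])
```

```text
t 15.58 tcp [ 577.9 -247.7  214.5] F [ 0.3 -0.  -4. ] grip 0.669 j [-0.59  0.56  1.18 -0.    1.41  0.96]
toolx [ 0.021 -1.    -0.   ] tooly [-0.  0. -1.] jaw -88.77
over turn 0.03 then off(mm) [-355.9   -1.5   50.1]
place turn 0 then off(mm) [  0. 125.   0.]
```

Request:
drive_tool(gripper=[1,1,1,1,1,1,1,1,1,1,1,1,1,1,1,1,1], offset=[[-0.01,0,0.0014],[-0.02,0,0.0028],[-0.03,0,0.0042],[-0.035,0,0.0049],[-0.035,0,0.0049],[-0.035,0,0.0049],[-0.035,0,0.0049],[-0.035,0,0.0049],[-0.035,0,0.0049],[-0.035,0,0.0049],[-0.025,0,0.0035],[-0.015,0,0.0021],[-0.008,0,0.0011],[-0.003,0,0.0006],[0,0,0],[0,0,0],[0,0,0]], turn=[0,0,0,0,0,0,0,0,0,0,0,0,0,0,0,0,0])

```text
time_s: 17.0
eef_pos: [620.4, 108.0, 214.3]
ee_rot: [-0.505, 0.505, -0.495, 0.495]
force: [0.3, -0.2, -3.7]
grip_width: 0.669
```

Run:
```python
from fit import *
from plan import *
im,_=ctrl.capture('side'); s,p,_=state()
ref=(p[0],p[1],np.radians(1.2)); dz=p[2]-85.9
M=sil('side','tin',ref,dz)>.5
best=max(ctrl.regions_of('side','tin_mid'),key=lambda r:(r['mask']&M).sum()); m=best['mask']; print(best['score'],m.sum(),(m&M).sum(),M.sum())
h=cv2.convexHull(np.argwhere(m)[:,::-1].astype(np.int32)); mm=np.zeros(m.shape,np.uint8); cv2.fillConvexPoly(mm,h,1)
q,c=fit('tin',{'side':mm.astype(np.float32)},ref,dz); print('fit',np.round(q[:2],1),np.degrees(q[2]),c)
L=(590.5,48.3,np.radians(1.1)); ML=sil('side','long',L,4)>.5
best=max(ctrl.regions_of('side','longbox_mid'),key=lambda r:(r['mask']&ML).sum()); print(best['mask'].sum(),ML.sum())
q,c=fit('long',{'side':best['mask'].astype(np.float32)},L,4); print('long side (occluded by wall)',np.round(q[:2],1),np.degrees(q[2]),c)
o=im.copy()
cs,_=cv2.findContours(M.astype(np.uint8),0,1); cv2.drawContours(o,cs,-1,(0,255,0),1)
save('b1s.png',cv2.resize(o[120:300,150:330],None,fx=4,fy=3.3))
t=inc(32.7,30.3)
plan([('over',(*t,215),91.2),('place',(*t,91),None)])
```

```text
0.64 1770 1770 2141
fit [620.2 107.5] -1.810956149022786 0.08288043737411499
1462 1866
long side (occluded by wall) [594.2  45.6] 0.46507154381786286 0.275136798620224
t 17.15 tcp [620.4 108.5 214.3] F [ 0.5  0.4 -4.4] grip 0.666 j [-0.01  0.56  1.17 -0.    1.41  1.54]
toolx [ 0.02 -1.    0.  ] tooly [-0. -0. -1.] jaw -88.83
over turn -0.03 then off(mm) [-0.7 -0.7  0.2]
place turn 0 then off(mm) [ -0. 124.   0.]
```

View pics/b1s.png

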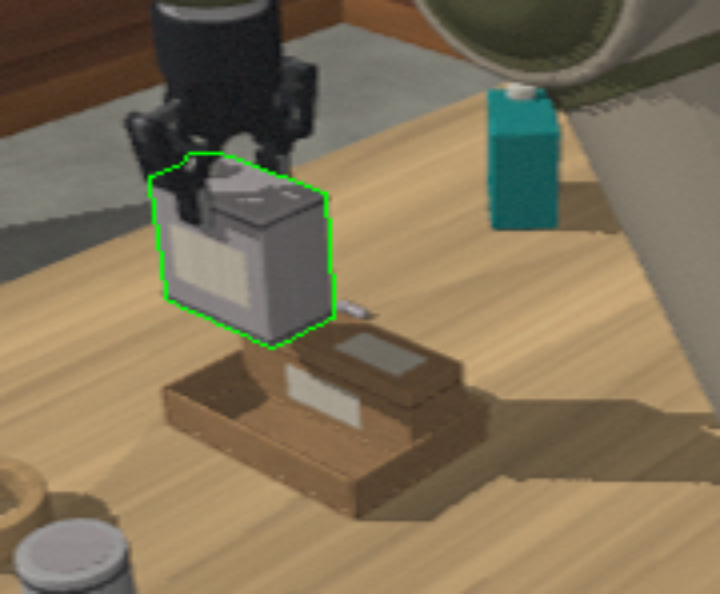

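Request:
drive_tool(gripper=[1,1,1,1,1,1,1,1,1,1], offset=[[-0.0005,0.01,0],[0,0.02,0],[0,0.02,0],[0,0.02,0],[0,0.02,0],[0,0.012,0],[0,0.01,0],[0,0.006,0],[0,0,0],[0,0,0]], turn=[0,0,0,0,0,0,0,0,0,0])

```text
time_s: 17.98
eef_pos: [620.7, 109.8, 96.9]
ee_rot: [0.506, -0.505, 0.494, -0.495]
force: [0.4, -0.4, -4.0]
grip_width: 0.669
```

Run:
```python
from plan import *
im,d=ctrl.capture('side'); save('b2s.png',cv2.resize(im[160:300,170:320],None,fx=5,fy=4))
plan([('place',(*inc(32.7,30.3),90),91.2)])
```

```text
t 18.03 tcp [620.9 109.8  97.3] F [-0.1  0.3 -4.2] grip 0.664 j [-0.01  0.66  1.32  0.    1.16  1.54]
toolx [ 0.021 -1.     0.   ] tooly [ 0.002 -0.    -1.   ] jaw -88.77
place turn 0.03 then off(mm) [ 0.6  7.3 -0.4]
```

View pics/b2s.png

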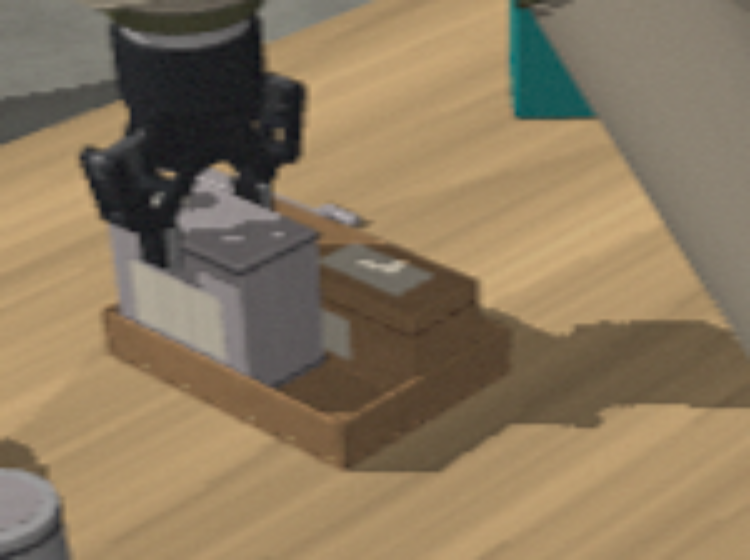

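Request:
drive_tool(gripper=[1,1,1,1,1,1], offset=[[0.0005,0.002,0],[0,0.002,0],[0,0.0015,0],[0,0.001,0],[0,0,0],[0,0,0]], turn=[0,0,0,0,0,0])

```text
time_s: 18.53
eef_pos: [620.5, 109.3, 90.0]
ee_rot: [0.505, -0.505, 0.495, -0.495]
force: [0.1, 0.4, -2.2]
grip_width: 0.669
```

Request:
drive_tool(gripper=[1,1], offset=[[0,0.001,0],[0,0,0]], turn=[0,0])

```text
time_s: 18.7
eef_pos: [620.6, 109.4, 90.0]
ee_rot: [0.506, -0.505, 0.494, -0.495]
force: [-3.7, 1.7, 4.6]
grip_width: 0.666
```

Tin in contact (+4.6 N). Release, lift, and go back clear to look.

Request:
drive_tool(gripper=[0,0,0,0,0,0,0,0,0,0,0,0,0,0], offset=[[0,0,0],[0,0,0],[0,0,0],[0,0,0],[0,0,0],[0,0,0],[0,-0.01,0],[0,-0.02,0],[0,-0.03,0],[0,-0.03,0],[0,-0.03,0],[0,-0.02,0],[0,-0.005,0],[0,0,0]], turn=[0,0,0,0,0,0,0,0,0,0,0,0,0,0])

```text
time_s: 19.87
eef_pos: [620.8, 109.3, 235.6]
ee_rot: [0.506, -0.505, 0.494, -0.495]
force: [0.5, 0.4, -1.0]
grip_width: 0.999
```

Run:
```python
from plan import *
C=(492.1,351.2)
plan([('above',(*C,235),None),('down',(*C,88),None)])
```

```text
t 19.87 tcp [620.8 109.3 235.6] F [ 0.5  0.4 -1. ] grip 0.999 j [-0.01  0.55  1.14  0.    1.45  1.54]
toolx [ 0.022 -1.     0.   ] tooly [ 0.003 -0.    -1.   ] jaw -88.77
above turn 0 then off(mm) [-2.446e+02  1.000e-01 -1.234e+02]
down turn 0 then off(mm) [ -0.  147.   -0.5]
```

Request:
drive_tool(gripper=[0,0,0,0,0,0,0,0,0,0], offset=[[-0.0306,0,-0.0154],[-0.0306,0,-0.0154],[-0.0306,0,-0.0154],[-0.0306,0,-0.0154],[-0.0306,0,-0.0154],[-0.0306,0,-0.0154],[-0.0306,0,-0.0154],[-0.0306,0,-0.0154],[0,0,0],[0,0,0]], turn=[0,0,0,0,0,0,0,0,0,0])

```text
time_s: 20.7
eef_pos: [490.6, 352.4, 232.1]
ee_rot: [-0.505, 0.507, -0.494, 0.494]
force: [0.0, -0.6, -0.3]
grip_width: 0.998
```

Run:
```python
from fit import *
from plan import *
imt,d=ctrl.capture('top'); ims,_=ctrl.capture('side'); save('b3s.png',cv2.resize(ims[100:400,80:380],None,fx=2,fy=2))
for n,ref,dz,q in (('long',(589.8,48.3,np.radians(1.2)),4,'longbox_mid'),('tin',(620.6,109.4,np.radians(1.2)),4,'tin_mid'),('can',(492.1,351.2,0),0,'can_mid')):
  for cm in ('top',)+(('side',) if n!='long' else ()):
    M=sil(cm,n,ref,dz)>.5
    r=max(ctrl.regions_of(cm,q),key=lambda r:(r['mask']&M).sum(),default=None)
    if r is None: continue
    p,c=fit(n,{cm:r['mask'].astype(np.float32)},ref,dz); print(n,cm,r['score'],r['mask'].sum(),M.sum(),np.round(p[:2],1),np.degrees(p[2]),c)
overlay('top',imt,[('carton',CA)],'b3.png',(180,140,300,260),5)
C=(492.1,351.2)
plan([('above',(*C,235),None),('down',(*C,88),None)])
```

```text
long top 0.7 1319 1346 [591.1  48.5] 1.1373702994755885 0.0418877936899662
tin top 0.84 994 1114 [620.5 112.1] 2.286983278562415 0.1401534229516983
tin side 0.72 1602 1880 [624.1 106.4] -1.0806804838658721 0.16904650628566742
can top 0.96 538 710 [492.3 350.8] 7.695357294308002 0.32760223746299744
can side 0.58 1425 1500 [492.8 350.4] 0.024368170150466613 0.06188596412539482
t 21.05 tcp [492.4 350.6 233.6] F [-0.2  0.7  2.1] grip 0.999 j [ 0.43  0.49  1.24 -0.    1.42  1.98]
toolx [ 0.02 -1.    0.  ] tooly [-0. -0. -1.] jaw -88.84
above turn 0 then off(mm) [-0.6 -1.4 -0.3]
down turn 0 then off(mm) [ -0. 147.   0.]
```

View pics/b3.png

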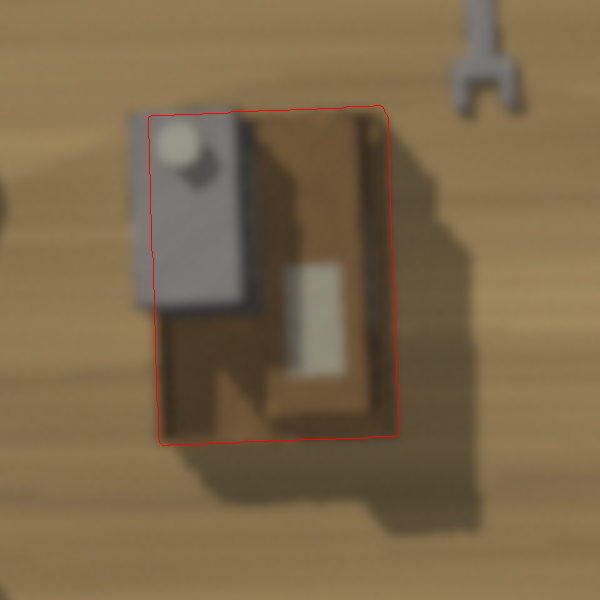

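View pics/b3s.png

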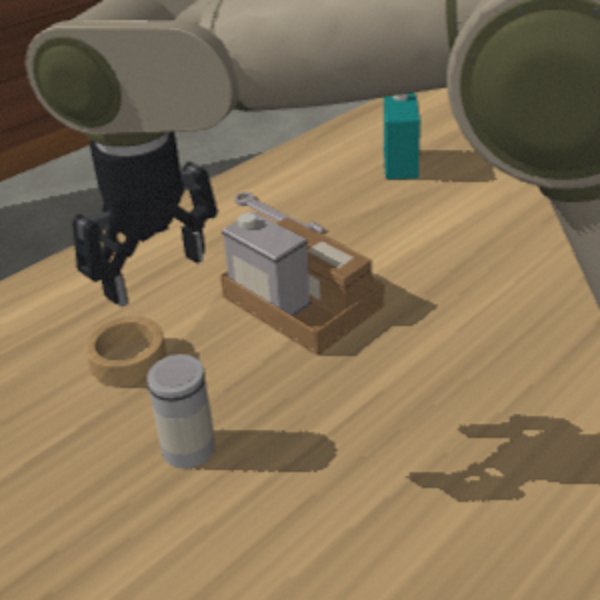

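Tin stands in the carton at the far end, and the near-left bay is free for the can. Now grip the can.

Request:
drive_tool(gripper=[0,0,0,0,0,0,0,0,1,1,1,1,1,1,1,1,1,1,1], offset=[[-0.0005,0.02,0],[0,0.02,0],[0,0.02,0],[0,0.02,0],[0,0.02,0],[0,0.02,0],[0,0.02,0],[0,0.006,0],[0,0,0],[0,0,0],[0,0,0],[0,0,0],[0,0,0],[0,0,0],[0,0,0],[0,0,0],[0,0,0],[0,0,0],[0,0,0]], turn=[0,0,0,0,0,0,0,0,0,0,0,0,0,0,0,0,0,0,0], force=60)

```text
time_s: 22.63
eef_pos: [492.8, 352.1, 89.4]
ee_rot: [0.506, -0.504, 0.494, -0.495]
force: [0.4, -2.4, 5.9]
grip_width: 0.683
```

Request:
drive_tool(gripper=[1,1,1,1,1,1,1,1,1,1,1], offset=[[0,-0.005,0],[0,-0.01,0],[0,-0.02,0],[0,-0.025,0],[0,-0.025,0],[0,-0.025,0],[0,-0.02,0],[0,-0.015,0],[0,-0.005,0],[0,0,0],[0,0,0]], turn=[0,0,0,0,0,0,0,0,0,0,0])

```text
time_s: 23.55
eef_pos: [491.5, 351.8, 236.9]
ee_rot: [-0.505, 0.506, -0.495, 0.494]
force: [-0.6, 0.9, -5.1]
grip_width: 0.684
```

Run:
```python
from plan import *
im,d=ctrl.capture('side'); save('b4s.png',cv2.resize(im[100:400,80:380],None,fx=2,fy=2))
t=(533.5,107.2)
plan([('over',(*t,236),91.2),('place',(*t,97),None)])
```

```text
t 23.6 tcp [491.5 351.7 236.4] F [ 0.5 -0.3 -4.7] grip 0.686 j [0.43 0.49 1.23 0.   1.43 1.98]
toolx [ 0.021 -1.     0.001] tooly [-0.002 -0.001 -1.   ] jaw -88.77
over turn 0.03 then off(mm) [245.3   0.6  36.9]
place turn 0 then off(mm) [-1.00e-01  1.39e+02  3.00e-01]
```

View pics/b4s.png

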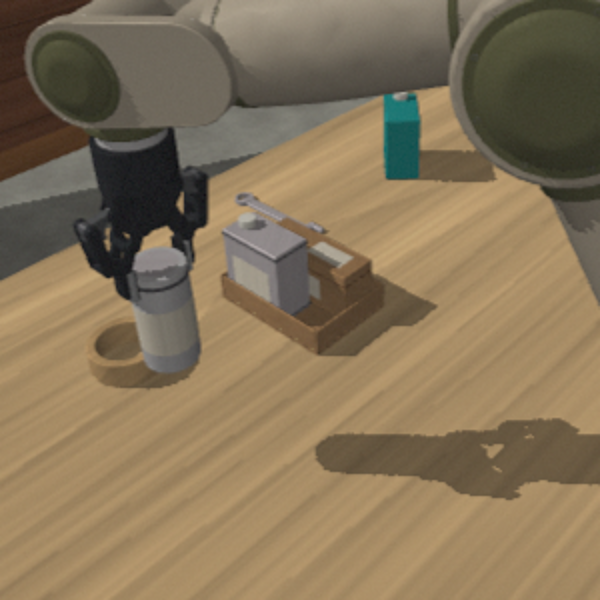

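Request:
drive_tool(gripper=[1,1,1,1,1,1,1,1,1,1,1,1,1,1], offset=[[0.01,0,0.0015],[0.02,0,0.003],[0.03,0,0.0045],[0.035,0,0.0053],[0.035,0,0.0053],[0.035,0,0.0053],[0.035,0,0.0053],[0.025,0,0.0038],[0.012,0,0.0018],[0.006,0,0.0009],[0.0023,0,0.0003],[0,0,0],[0,0,0],[0,0,0]], turn=[0,0,0,0,0,0,0,0,0,0,0,0,0,0])

```text
time_s: 24.77
eef_pos: [534.0, 108.5, 237.7]
ee_rot: [0.506, -0.506, 0.494, -0.494]
force: [-0.7, -0.3, -4.7]
grip_width: 0.685
```

Run:
```python
from fit import *
from plan import *
im,_=ctrl.capture('side'); s,p,_=state()
ref=(p[0],p[1],0); dz=p[2]-89.4
M=sil('side','can',ref,dz)>.5
best=max(ctrl.regions_of('side','can_mid'),key=lambda r:(r['mask']&M).sum()); m=best['mask']; print(best['score'],m.sum(),(m&M).sum(),M.sum())
h=cv2.convexHull(np.argwhere(m)[:,::-1].astype(np.int32)); mm=np.zeros(m.shape,np.uint8); cv2.fillConvexPoly(mm,h,1)
q,c=fit('can',{'side':mm.astype(np.float32)},ref,dz); print('fit',np.round(q[:2],1),c)
o=im.copy()
cs,_=cv2.findContours(M.astype(np.uint8),0,1); cv2.drawContours(o,cs,-1,(0,255,0),1)
save('b5s.png',cv2.resize(o[100:300,150:350],None,fx=3.5,fy=3))
plan([('place',(533.5,107.2,97),91.2)])
```

```text
0.67 1163 1117 1270
fit [532.3 106.8] 0.10631077736616135
t 24.87 tcp [534.  108.3 237.8] F [-0.5  0.3 -5. ] grip 0.684 j [-0.02  0.35  1.43  0.    1.36  1.53]
toolx [ 0.023 -1.    -0.   ] tooly [-0.  0. -1.] jaw -88.7
place turn 0.1 then off(mm) [  1.1 140.8  -0.6]
```

View pics/b5s.png

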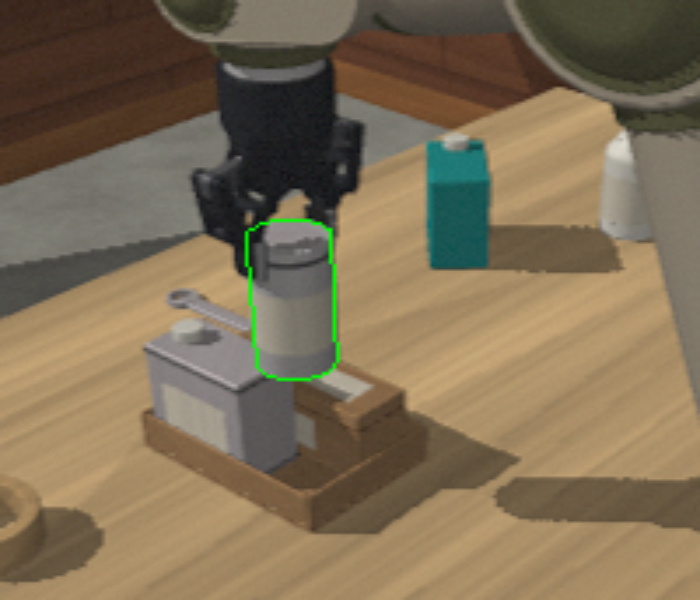

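Request:
drive_tool(gripper=[1,1,1,1,1,1,1], offset=[[0.001,0.01,-0.0005],[0,0.02,0],[0,0.015,0],[0,0.01,0],[0,0.006,0],[0,0,0],[0,0,0]], turn=[0,0,0,0,0,0,0])

```text
time_s: 25.45
eef_pos: [533.9, 106.5, 177.1]
ee_rot: [0.505, -0.505, 0.494, -0.495]
force: [-0.2, 0.0, -5.1]
grip_width: 0.686
```

Run:
```python
from plan import *
im,d=ctrl.capture('side'); save('b6s.png',cv2.resize(im[160:300,170:320],None,fx=5,fy=4))
plan([('place',(533.5,107.2,97),91.2)])
```

```text
t 25.5 tcp [534.1 106.5 177.5] F [ 0.7  0.2 -4.3] grip 0.684 j [-0.02  0.4   1.52 -0.    1.22  1.53]
toolx [ 0.022 -1.     0.   ] tooly [ 0.001 -0.    -1.   ] jaw -88.77
place turn 0.03 then off(mm) [-0.7 80.5 -0.7]
```

View pics/b6s.png

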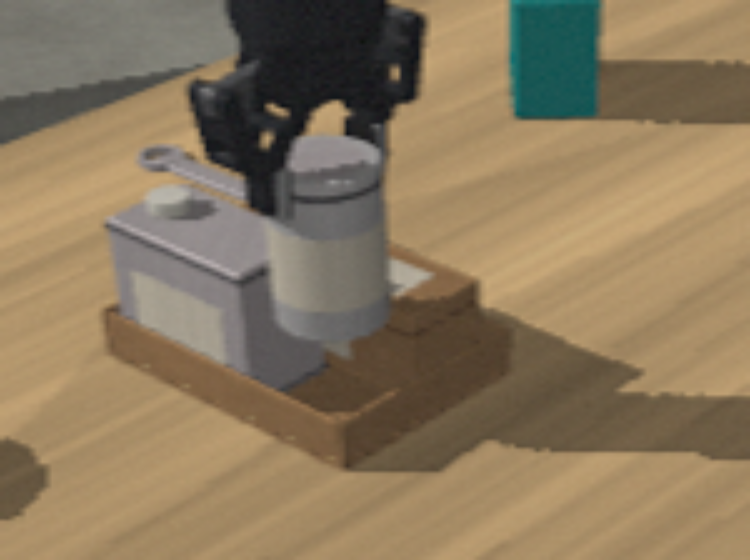

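Request:
drive_tool(gripper=[1,1,1,1,1,1,1,1], offset=[[-0.0007,0.01,-0.0005],[0,0.015,0],[0,0.015,0],[0,0.015,0],[0,0.012,0],[0,0.008,0],[0,0,0],[0,0,0]], turn=[0,0,0,0,0,0,0,0])

```text
time_s: 26.17
eef_pos: [533.4, 107.2, 101.9]
ee_rot: [0.505, -0.505, 0.495, -0.495]
force: [0.6, -0.0, -4.2]
grip_width: 0.685
```

Run:
```python
from plan import *
im,d=ctrl.capture('side'); save('b7s.png',cv2.resize(im[160:300,170:320],None,fx=5,fy=4))
plan([('place',(533.5,107.2,93.4),91.2)])
```

```text
t 26.22 tcp [533.6 107.1 102.5] F [ 0.9  0.3 -4.2] grip 0.684 j [-0.02  0.49  1.6  -0.    1.05  1.53]
toolx [ 0.021 -1.     0.   ] tooly [ 0.001 -0.    -1.   ] jaw -88.77
place turn 0.03 then off(mm) [-0.1  9.1 -0.2]
```

View pics/b7s.png

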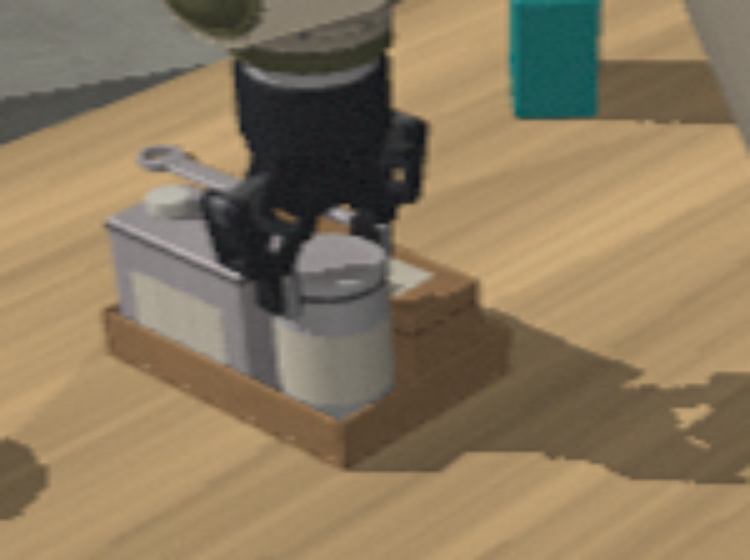

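Request:
drive_tool(gripper=[1,1,1,1,1,1,1], offset=[[0,0.0025,0],[0,0.002,0],[0,0.002,0],[0,0.001,0],[0,0.0005,0],[0,0,0],[0,0,0]], turn=[0,0,0,0,0,0,0])

```text
time_s: 26.8
eef_pos: [533.2, 107.1, 93.9]
ee_rot: [0.505, -0.505, 0.495, -0.495]
force: [0.5, -0.3, -4.1]
grip_width: 0.685
```

Request:
drive_tool(gripper=[1,1], offset=[[0,0.001,0],[0,0,0]], turn=[0,0])

```text
time_s: 26.97
eef_pos: [533.6, 107.1, 93.4]
ee_rot: [0.506, -0.505, 0.494, -0.495]
force: [-0.6, -0.6, 2.0]
grip_width: 0.686
```

Request:
drive_tool(gripper=[0,0,0,0,0,0,0,0,0,0,0,0,0,0], offset=[[0,0,0],[0,0,0],[0,0,0],[0,0,0],[0,0,0],[0,0,0],[0,-0.01,0],[0,-0.02,0],[0,-0.03,0],[0,-0.03,0],[0,-0.03,0],[0,-0.03,0],[0,-0.01,0],[0,0,0]], turn=[0,0,0,0,0,0,0,0,0,0,0,0,0,0])

```text
time_s: 28.13
eef_pos: [534.0, 107.2, 256.0]
ee_rot: [0.507, -0.504, 0.493, -0.496]
force: [-0.5, 0.6, 0.5]
grip_width: 0.999
```

Request:
drive_tool(gripper=[0,0,0,0,0,0,0,0,0,0], offset=[[0.02,0,0],[0.035,0,0],[0.035,0,0],[0.035,0,0],[0.035,0,0],[0.035,0,0],[0.035,0,0],[0.02,0,0],[0,0,0],[0,0,0]], turn=[0,0,0,0,0,0,0,0,0,0])

```text
time_s: 28.97
eef_pos: [538.0, -143.2, 251.3]
ee_rot: [-0.505, 0.505, -0.496, 0.494]
force: [0.5, -0.3, -0.2]
grip_width: 1.001
```

Run:
```python
from fit import *
from plan import *
imt,d=ctrl.capture('top'); ims,ds=ctrl.capture('side'); save('c1s.png',cv2.resize(ims[150:330,80:330],None,fx=3.1,fy=3.1))
save('c1full.png',imt)
W=cloud('top',d)
for n,xy,z in (('long',(589,40),79),('tin',(605,109),119),('can',(533.5,107),124)):
    m=np.hypot(W[...,0]-xy[0],W[...,1]-xy[1])<18; print(n,'top z',np.nanmedian(W[m][:,2]),'expect',z)
for n,ref,dz,q in (('long',(589.8,48.3,np.radians(1.2)),4,'longbox_mid'),('tin',(620.6,109.4,np.radians(1.2)),4,'tin_mid'),('can',(533.5,107.2,0),4,'can_mid')):
  for cm in ('top','side'):
    M=sil(cm,n,ref,dz)>.5
    r=max(ctrl.regions_of(cm,q),key=lambda r:(r['mask']&M).sum(),default=None)
    if r is None: continue
    p,c=fit(n,{cm:r['mask'].astype(np.float32)},ref,dz); print(n,cm,round(r['score'],2),r['mask'].sum(),M.sum(),np.round(p[:2],1),round(np.degrees(p[2]),1),round(c,2))
overlay('top',imt,[('carton',CA)],'c1.png',(180,140,300,260),5)
plan([])
```

```text
long top z 78.69474227402793 expect 79
tin top z 118.4978112195738 expect 119
can top z 124.50686848916746 expect 124
long top 0.96 1323 1346 [591.3  48.7] 1.5 0.05
long side 0.68 624 1882 [583.7 -11.5] -43.7 1.25
tin top 0.63 1056 1114 [621.4 113.2] 0.4 0.09
tin side 0.79 1291 1880 [650.7 102.5] -20.9 0.32
can top 0.71 450 520 [533.5 107.3] 2.3 0.19
can side 0.61 875 1082 [553.4  87.5] -5.8 0.24
t 29.37 tcp [ 538.6 -142.2  252.9] F [-0.1  0.2  1. ] grip 1.005 j [-0.47  0.37  1.36  0.    1.41  1.08]
toolx [ 0.022 -1.     0.   ] tooly [ 0. -0. -1.] jaw -88.71
```

View pics/c1s.png

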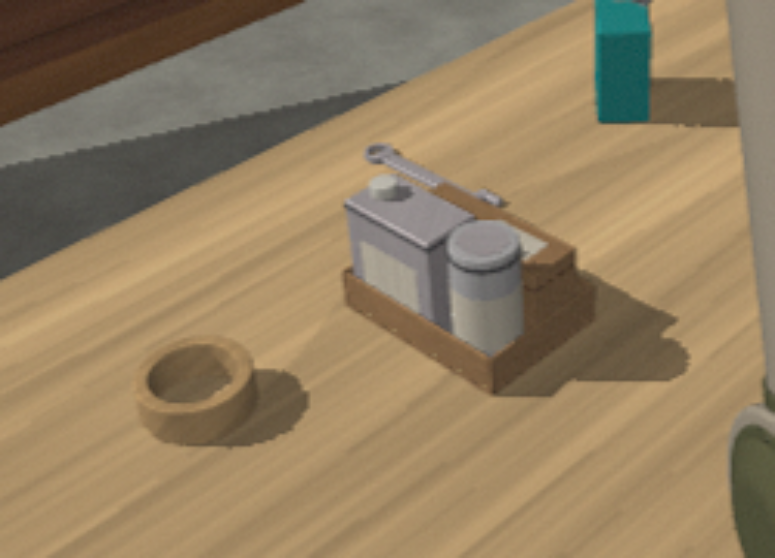

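View pics/c1.png

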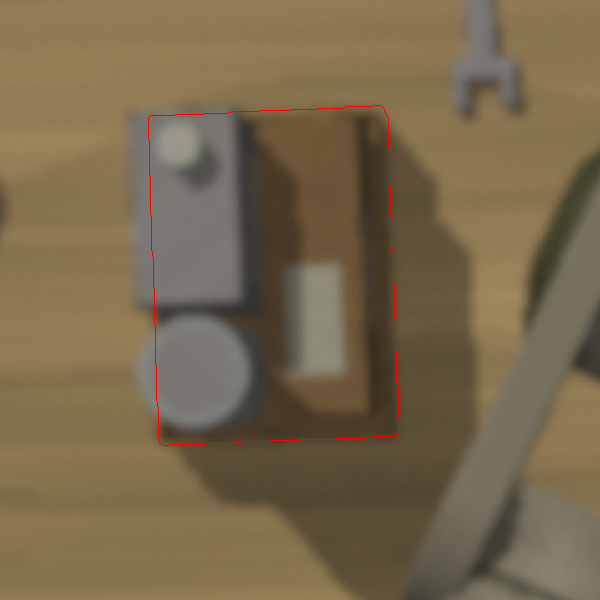

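View pics/c1full.png

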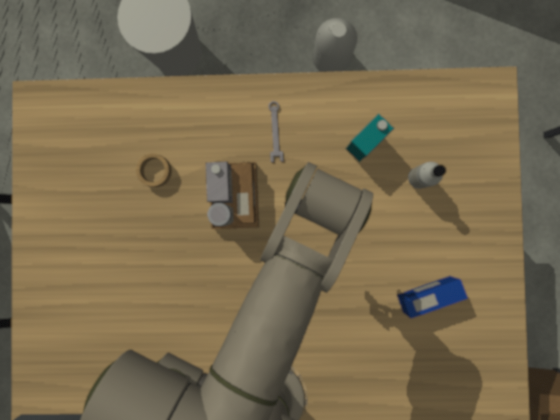

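All three tops are at the heights expected for standing on the floor (78.7, 118.5 and 124.5 mm). They sit inside the walls, and the bystanders haven't moved in the picture. Handing in.

```bash
python3 -c "
from rig import ctrl
print(ctrl.finish_job())"
```

```text
the job is handed in; nothing more can be done
None
```

I packed the brown long box along the carton's −y wall, the grey tin at the far end beside it, and the can at the near end. Each was lowered until the wrist force showed contact with the floor, then released. I handed the job in at about 29 s, with the arm clear of everything.

**Last checks that agreed:**
- **Heights:** the tops measured 78.7, 118.5 and 124.5 mm, against 79, 119 and 124 mm expected for standing on the carton floor.
- **Position:** both views show all three upright inside the walls. The top-view fits for the box and the can came within about 2 mm of where they were set down.
- **Bystanders:** the tape, bottle, wrench and both look-alikes were unmoved by eye in the final pictures. I did not measure them again.

**Checks that disagreed:**
- **Side-view fits:** these were unusable for all three once packed, because the wall and the neighbouring parts hide them (fit errors from 0.24 to 1.25).
- **Tin, top view:** the last fit put its centre about 4 mm further towards +y than the gripper's release point. An earlier top fit was 3 mm off the same way and an earlier side fit 3 mm the other way. The pictures and the contact-free lowering support the release point, which leaves about 3 mm clearance on each side.

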